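Turn a flare-nut tube end for end in a spring clip and load the cut-off jig

ROBOT

A 6-joint arm with a two-finger parallel gripper is mounted at the origin on a cart in front of the work surface, level with it; the furniture and walls round the work are solid. World frame = base frame: x ahead of the robot, y to its left, z up, the work surface at z = 0. Lengths are in m, angles in rad, forces in N, time in s.
With the tool pointing down it reaches from about 0.3 to 0.75 m from the base axis. Payload 8.5 kg.
Tool frame: the origin (TCP) lies at the centre of the arm's flange, where the gripper is bolted on; the fingertips stand 173 mm ahead of it and the grasp point (between the pads) lies 155 mm ahead of it (manip.tips_ahead is the distance from the TCP to the fingertips, in m); x points along the fingers, z is the direction in which the jaws open and shut, and the axes are right-handed (so a half turn about x gives the same grasp; the last joint's range is limited). The gripper opens to 85 mm and grips with 20 to 120 N. Pads are 22 mm wide; open, the fingers measure 114 mm over their backs; the gripper's body (76 mm by 85 mm) begins 54 mm behind the grasp point. The pads swing forward as they close: fully open they stand 13 mm farther back than shut.
Start: joints at [0.891, 0.381, 1.297, -0, 1.464, -0.215], TCP at [0.247, 0.492, 0.405] pointing down, gripper open.
Joint ranges: [-3.11, 3.11], [-0.89, 2.33], [0.22, 2.48], [-1.42, 4.56], [0.17, 2.85], [-2.88, 2.88]. Speed limits (rad/s): [2.39, 2.39, 3.14, 3.14, 3.14, 3.14].

INTERFACE

Orientations are given as a unit quaternion [w, x, y, z].
In Python, from plant import manip gives the robot as it stands. The module is installed in compiled form; this text tells all that it offers.
- The arm moves only by the tool carry_out, never from a script. Its argument "rows" is a list of rows, each a list of 4 numbers: the shift along the tool's x, y, z in cm, then the turn about the tool's x in rad. In form: [[dx, dy, dz, turn], ...]. A call has 1 to 8 rows; each row shifts and turns the commanded pose from where the row before left it, along the tool's axes as they then stand; what a row does not reach is not made up. A row lasts 1/10 s, in which the tool goes at most 50 mm and 8.59 degrees, less where a joint would pass 70% of its speed; a pose out of reach is approached as far as the arm can. A call is refused whole if a number of a shift passes 5 or a number of a turn 0.15, either way. A call with a gripper value outside its range is refused whole. "fingers" is the finger opening in cm, from 0 to 8.54, set as the call begins (left out, the last holds). The fingers move at their own pace and stop on an object; "grip_force" is the grip in N (left out, the last holds). Time passes only in rows, so rows that do not move let the fingers close. It gives the time, the measured TCP pose, the force and the opening at its end, in the units of the state.
- manip.get_obs(): the state, without advancing time (a new reading comes with each control period).
- manip.get_image(name): name is "scene" or "top" or "wrist"; returns (picture, depth): 400x640x3 uint8, red, green, blue; 400x640 float32, m along the optical axis (not along the pixel's ray), 0 where there is no reading.
- manip.calibration(name): a dict with "camera_matrix" (3x3 intrinsics, pixels), "R" (3x3) and "t" (3): a world point X has camera coordinates R X + t. Camera axes: x right, y down, z forward; pixel columns grow to the right and rows downward; lengths in m; the calibration is good to about 2 mm. The wrist camera is an equidistant fisheye: a pixel r from the principal point sees the ray r / f radians off the axis. A picture is of the moment at which its call begins: read the wrist's pose just before it. calibration takes no time and is no camera call; for the wrist camera it gives the pose at the moment of the call.
- manip.close_job(): hands the job in, once; it reports no verdict.
Trained networks look in the newest picture that a camera, given by its name, has taken for a name from the list of things; names that differ only in an ending like _2 or _b are one class to them, and where a whole thing is asked for, a point or a joint stands for the part that bears it (a point fixed in the world has none). Each returns a list of dicts, best first, with "p" (0 to 1); they miss things now and then, are a little off and sometimes report something else, mostly with a low value. They report only what shows in the picture. A call takes as long as a camera call. They do not tell look-alikes from the thing itself.
- manip.search_frame(camera, thing): "location" ([x, y, z] in m, in world coordinates, good to about 4 mm: the middle of the surface that is visible of it).
- manip.cut_out(camera, thing): "mask" (400x640 bool, what is visible of it).
- manip.landmark_of(camera, thing): "location" ([x, y, z] in m, in world coordinates, good to about 4 mm: a listed point, or the origin of a listed thing).
The state is a dict: "clock": time; "joint_positions": joint angles; "joint_vel": joint speeds; "tau": joint torques, N m; "tool_pos": TCP position; "tool_rot": TCP orientation; "wrist_force": force on the tool from outside, world axes, zero at the start; "wrist_torque": the same for the moment, N m; "opening": finger opening in m.
Only numpy, scipy, OpenCV 4.12 (cv2) and the standard library are available. Lean on these libraries where they do the work, as an engineer would, in place of code of your own. Each camera call takes 0.05 s, during which the arm holds its last target. There are 200 camera calls.

TASK

One of the three copper tubes in the sloping stock rack carries a brass flare nut, which is to be sawn off. Take that tube by its nut half, press it at its middle into the spring clip on the post and let go, then take it out of the clip by its plain half and lay it in the cut-off jig, nut first under the hood: the nut must drop into the gap between the far saddle and the stop plate so that the tube lies down in both saddles. Never lay or drop the tube on the worktop, and leave the other two tubes and everything else on the bench where they are.

Things in the scene. Friction and masses are not known exactly. Their poses are not given: they have to be found in the camera images.
- tube_center (a point): Centre of the copper tube with the brass flare nut: a point on its axis, half-way along the 200 mm tube. The tube is 13.6 mm in diameter; its own y axis runs along it towards the nut. The hexagonal nut (23 mm across) covers the stretch from +80 to +104 mm along y; the plain end is at -100 mm. About 90 g, balance point some 19 mm from this centre towards the nut.
- nut_center (a point): Centre of the brass nut on that tube, on the axis 92 mm from the tube's centre (same axes as the tube).
- nut_tube: The same tube with its nut; origin under its middle, 6.8 mm off the axis.
- plain_tube1_center (a point): Centre of one plain copper tube (200 mm long, 13.6 mm diameter, no nut) in the rack; not to be disturbed.
- plain_tube2_center (a point): Centre of the other plain copper tube in the rack; not to be disturbed.
- stock_rack: Fixed wooden stock rack, 145 x 122 mm foot, origin under its middle. A grooved board rises 28 degrees along the rack's +x; three grooves 45 mm apart hold one tube each, lower end against a stop strip, the groove's flanks 11 mm high. Only the upper part of each tube, from 37 mm past its centre to its upper end, sticks out beyond the board with nothing below it; the nut is at the upper end. With the tube's axis at 28 degrees, lift it square to the slope.
- clip_post: Fixed post with a spring clip on top, foot 70 x 60 x 10 mm, post 30 x 26 mm; origin under the middle of the foot. The clip holds a tube level along this frame's x axis, either way round; its mouth opens straight up.
- clip_seat (a point): Where the axis of a tube lies when it is fully home in the clip: 78.8 mm above the bench, middle of the clip. Axes as the clip post. The two sprung steel jaws are 24 mm long along x and stand up to 14 mm above this point; below it a steel strip 52 mm long carries the tube; a tube is pushed in from straight above (up to about 10 N) and pulled out upward.
- cutoff_jig: Fixed cut-off jig on a wooden base 174 x 84 x 18 mm that reaches from x = -50 to +124 mm of its frame; origin at bench height under the tube axis, which runs along its +x, 70 mm above the bench. Two V saddles of angle iron, 20 mm long, have their middles at x = -20 mm and x = +72 mm; their upper edges lie 2 mm below the axis of a seated tube. A steel stop plate faces x = +114 mm. The gap between far saddle and stop plate (x = 82 to 114 mm) takes the nut.
- jig_seat (a point): Where the tube's centre lies when it is properly loaded (nut in the middle of its gap, 4 mm play either way): 6 mm along the jig's x from its origin, 70 mm above the bench. Axes as the jig; the nut points to +x.
- jig_mouth (a point): Middle of the hood's open front, on the tube axis, at jig x = +26 mm. The hood reaches from there to the stop plate, 61 mm wide inside, its roof 35 mm above the axis. The nut needs 10 mm of lift above the seated height to pass over the far saddle and 23 mm at most fit under the roof.
- box_cutter_mid (a point): Box cutter lying at the front of the bench, 175 mm long, 18 mm high; bystander (10 mm above its underside).
- marker_mid (a point): Felt marker, 131 mm long, 17 mm thick, lying on the black mat; bystander.
- swarf_brush_mid (a point): Hand brush, 154 x 57 mm, 91 mm high; bystander.
- mug_mid (a point): Mug, 78 mm wide and 101 mm high; bystander.
- masking_tape_mid (a point): Roll of masking tape, 92 mm wide, 25 mm high; bystander.
There are look-alikes about, which are no part of the job. What is shaped like the clip_post but red is not meant.

How it is judged:
On the way, in this order (a step that is already met when the one before it is completed fails the run):
1. the tube with the nut is held by the spring clip alone, pressed home at its middle (within 25 mm), and the fingers have let go of it (x of tube_center in the frame of clip_seat between -0.025 and 0.025 m and y of tube_center in the frame of clip_seat between -0.004 and 0.004 m and z of tube_center in the frame of clip_seat between -0.004 and 0.004 m and angle between the y axis of nut_tube and the x axis of clip_seat, either way round below 0.15 rad and contact force between the fingers and nut_tube below 0.1 N), for 0.3 s.
2. the tube has been taken out of the clip by its plain half (distance between tube_center and clip_seat above 0.03 m and y of the grasp point in the frame of nut_tube below -0.01 m and contact force between the fingers and nut_tube above 1 N), for 0.1 s.
At the end, for the whole second after the job is handed in: The nut tube lies at rest and released in both saddles of the cut-off jig, nut under the hood in the gap between far saddle and stop: its centre within 6.5 mm along and 3 mm across and in height of the seat, its axis within 3 degrees of the jig's (x of tube_center in the frame of jig_seat between -0.0065 and 0.0065 m and y of tube_center in the frame of jig_seat between -0.003 and 0.003 m and z of tube_center in the frame of jig_seat between -0.003 and 0.003 m and x of nut_center in the frame of jig_seat above 0.07 m and angle between the y axis of nut_tube and the x axis of jig_seat, either way round below 0.05 rad and linear speed of nut_tube below 0.02 m/s and contact force between the fingers and nut_tube below 0.1 N); the robot touches nothing.
It fails at once if the tube with the nut is laid or dropped on the worktop (height (world z) of tube_center below 0.035 m).
It fails at once if a plain tube is moved more than 20 mm (distance of any of plain_tube1_center, plain_tube2_center from where it was at the start of the episode above 0.02 m).
It fails at once if a bystander is moved more than 25 mm (distance of any of box_cutter_mid, marker_mid, swarf_brush_mid, mug_mid, masking_tape_mid from where it was at the start of the episode above 0.025 m).
It also fails if it takes over 54 s, if anything falls off the work surface, if the arm or the gripper's body presses on something with over 40 N, if the wrist force passes 120 N, or if a joint passes its speed limit or range.

## Working session

There is one attempt and no reset: what is moved stays moved. The work goes in short steps, Python scripts to look and compute and a tool call to move; the robot and the scene stay as the last step left them, time stands still between calls to the robot, and variables do not carry over. Pictures are saved under pics/ and viewed, about 8 in all and at most 12, crops included, and the job is handed in when it is done.

Besides the shell and the picture viewer there is one more tool, called after "Request:" in YAML: its name, and indented under it one key for each argument. carry_out: Moves the arm, as the interface text tells. Its arguments: {"type":"object","properties":{"rows":{"type":"array"},"fingers":{"type":"number"},"grip_force":{"type":"number"}},"required":["rows"]}

```bash
mkdir -p pics; ls; cat > h.py <<'E'
import numpy as np, cv2
from plant import manip as m
from scipy.spatial.transform import Rotation as Ro
np.set_printoptions(precision=4,suppress=True)
def cloud(name):
    im,d=m.get_image(name); c=m.calibration(name); K=np.array(c["camera_matrix"]);R=np.array(c["R"]);t=np.array(c["t"])
    v,u=np.mgrid[:400,:640]
    X=np.stack([(u-K[0,2])/K[0,0]*d,(v-K[1,2])/K[1,1]*d,d],-1)
    W=(X-t)@R
    W[d<=0]=np.nan
    return im,d,W
def proj(name,P):
    c=m.calibration(name);q=np.array(c["R"])@np.array(P)+np.array(c["t"]);q=np.array(c["camera_matrix"])@q;return q[:2]/q[2]
def tool():
    o=m.get_obs();w=o["tool_rot"];return np.array(o["tool_pos"]),Ro.from_quat([w[1],w[2],w[3],w[0]]),o
E
python3 - <<'E'
from h import *
p,R,o=tool();print(p,R.as_matrix(),o["clock"],o["opening"])
for n in ["scene","top"]:
    im,d,W=cloud(n);cv2.imwrite(f"pics/{n}0.png",im[:,:,::-1])
    np.savez(f"{n}0.npz",im=im,W=W)
    for th in ["tube_center","nut_center","plain_tube1_center","clip_post","clip_seat","cutoff_jig","jig_seat","jig_mouth","stock_rack"]:
        for r in m.landmark_of(n,th)[:3]: print(n,th,round(r["p"],2),np.array(r["location"]),proj(n,r["location"]).round())
print(m.get_obs()["clock"])
E
```

```text
pics
[0.2465 0.4916 0.4041] [[-0.0009 -0.8939  0.4483]
 [-0.0011  0.4483  0.8939]
 [-1.      0.0003 -0.0014]] 0.0 0.08536529611777173
scene tube_center 0.78 [0.6312 0.0955 0.0698] [323. 192.]
scene nut_center 0.68 [0.7118 0.0953 0.1182] [339. 166.]
scene nut_center 0.68 [0.5795 0.2176 0.0002] [282. 201.]
scene nut_center 0.56 [0.7029 0.3841 0.0098] [269. 158.]
scene plain_tube1_center 0.67 [0.6264 0.1308 0.081 ] [313. 185.]
scene clip_post 0.79 [ 0.4658  0.0434 -0.0008] [302. 249.]
scene clip_post 0.6 [0.7906 0.257  0.0054] [314. 161.]
scene clip_seat 0.68 [0.7928 0.258  0.079 ] [314. 143.]
scene clip_seat 0.61 [0.4664 0.0437 0.0786] [301. 230.]
scene clip_seat 0.5 [0.623  0.1309 0.0795] [312. 186.]
scene cutoff_jig 0.74 [ 0.582   0.221  -0.0022] [282. 200.]
scene cutoff_jig 0.63 [0.6087 0.086  0.0023] [321. 213.]
scene jig_seat 0.59 [0.5847 0.2209 0.07  ] [281. 183.]
scene jig_mouth 0.62 [0.6103 0.218  0.0708] [287. 178.]
scene stock_rack 0.66 [ 0.6086  0.089  -0.001 ] [320. 213.]
top tube_center 0.71 [0.697  0.3816 0.0112] [234. 171.]
top tube_center 0.54 [0.6305 0.0924 0.0706] [324. 188.]
top plain_tube1_center 0.48 [0.631  0.1329 0.0721] [311. 188.]
top clip_post 0.91 [0.7927 0.2555 0.0015] [274. 143.]
top clip_post 0.85 [ 0.4654  0.0407 -0.0029] [341. 244.]
top clip_seat 0.91 [0.4664 0.0414 0.0764] [342. 243.]
top clip_seat 0.62 [0.7919 0.2568 0.0785] [271. 137.]
top cutoff_jig 0.87 [ 0.5758  0.2127 -0.002 ] [287. 209.]
top jig_seat 0.58 [0.7104 0.0975 0.1161] [322. 159.]
top jig_seat 0.56 [0.5813 0.2156 0.067 ] [284. 205.]
top jig_mouth 0.57 [0.6052 0.2198 0.0716] [282. 197.]
top jig_mouth 0.55 [0.5825 0.2159 0.0678] [284. 204.]
top stock_rack 0.92 [ 0.6066  0.0867 -0.0013] [326. 199.]
top stock_rack 0.46 [0.7119 0.0978 0.116 ] [322. 159.]
1.0
```

```bash
python3 - <<'E'
from h import *
a=cv2.imread("pics/scene0.png")[100:300,190:440];b=cv2.imread("pics/top0.png")[90:290,190:440]
cv2.imwrite("pics/both.png",np.vstack([cv2.resize(x,None,fx=1.5*800/600/1.0*1.0,fy=1.5,interpolation=3) if 0 else cv2.resize(x,(375*1,300)) for x in (a,b)]))
cv2.imwrite("pics/top_crop.png",cv2.resize(b,(750,600),interpolation=cv2.INTER_CUBIC))
cv2.imwrite("pics/scene_crop.png",cv2.resize(a,(750,600),interpolation=cv2.INTER_CUBIC))
E
```

```text
(no output)
```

View pics/top_crop.png

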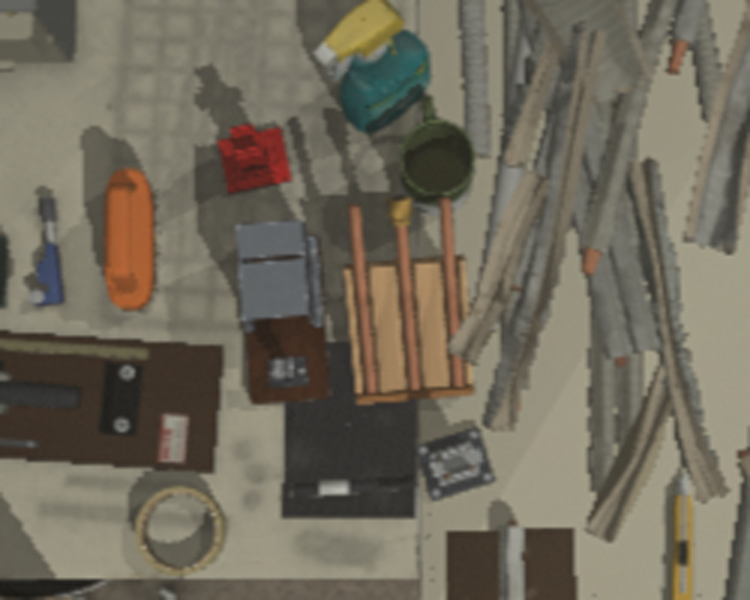

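View pics/scene_crop.png

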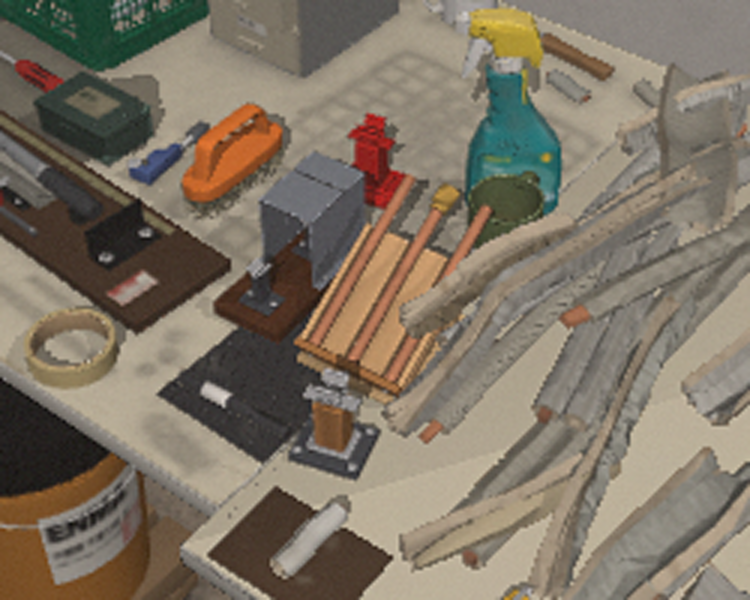

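View pics/scene0.png

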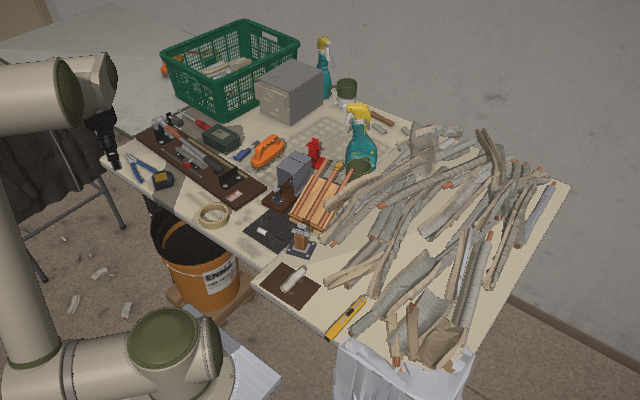

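The three tubes run up the rack at crop x≈358, 403 and 448, and only the middle one has a brass nut, at crop (402,210), full (324,160). There are two clip posts: grey at full (342,243) and red at (274,143). The grey one is meant. The jig is at (285,205) with its hood away from the robot. I'll move above the work for a wrist view.

Request:
carry_out:
  rows:
    - [0,-4.3,-2,0]
    - [0,-4.3,-2,0]
    - [0,-4.3,-2,0]
    - [0,-4.3,-2,0]
    - [0,-4.3,-2,0]
    - [0,-4.3,-2,0]
    - [0,-4.3,-2,0]
    - [0,-4.3,-2,0]
  fingers: 3.0

```text
clock: 1.8
tool_pos: [0.4832, 0.1927, 0.4049]
tool_rot: [0.602, -0.371, 0.602, 0.371]
wrist_force: [0.1, 0.4, 0.6]
opening: 0.0302
```

Request:
carry_out:
  rows:
    - [0,-4,-2,0]
    - [0,-2,-1,0]
    - [0,0,0,-0.15]
    - [0,0,0,-0.15]
    - [0,0,0,-0.15]
    - [0,0,0,0]

```text
clock: 2.4
tool_pos: [0.5225, 0.1406, 0.4047]
tool_rot: [0.503, -0.497, 0.503, 0.497]
wrist_force: [0.3, -0.7, 0.1]
opening: 0.0297
```

```bash
python3 - <<'E'
from h import *
p,R,o=tool();print(p,R.as_matrix(),o["clock"],o["opening"])
c=m.calibration("wrist");print(c)
im,d=m.get_image("wrist");np.savez("w0.npz",im=im,d=d,R=c["R"],t=c["t"],K=c["camera_matrix"]);cv2.imwrite("pics/w0.png",im[:,:,::-1])
for th in ["tube_center","nut_center","clip_post","clip_seat","cutoff_jig","jig_seat","jig_mouth","stock_rack"]:
    for r in m.landmark_of("wrist",th)[:2]: print(th,round(r["p"],2),np.array(r["location"]))
E
```

```text
[0.5225 0.1406 0.4047] [[ 0.     -0.9999  0.0136]
 [-0.      0.0136  0.9999]
 [-1.     -0.     -0.    ]] 2.4 0.029658394147196555
{'camera_matrix': array([[309.7069,   0.    , 313.8918],
       [  0.    , 309.7069, 197.2472],
       [  0.    ,   0.    ,   1.    ]]), 'R': array([[ 0.0135,  0.9999,  0.0003],
       [ 0.9631, -0.0131,  0.2689],
       [ 0.2689, -0.0033, -0.9632]]), 't': array([-0.1481, -0.5352,  0.239 ])}
nut_center 0.21 [0.6272 0.135  0.0716]
clip_post 0.69 [ 0.462   0.0396 -0.0007]
clip_seat 0.68 [0.4633 0.04   0.0774]
jig_seat 0.95 [0.591  0.2212 0.0678]
jig_mouth 0.84 [0.6065 0.2214 0.07  ]
jig_mouth 0.27 [0.5783 0.2191 0.0058]
stock_rack 0.96 [ 0.6085  0.0898 -0.0003]
```

View pics/w0.png

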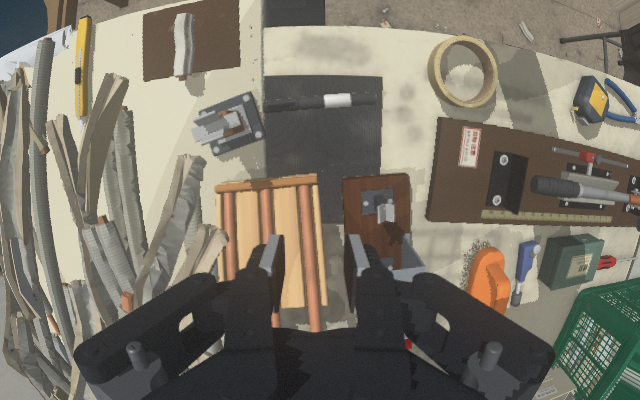

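The wrist view (image up is -x, right is +y) shows the clip at (225,125), the rack tubes at x≈228, 266 and 308, and the jig base at (375,220). I'll fit the geometry from the depth data.

```bash
cat >> h.py <<'E'
def wcloud(f):
    z=np.load(f);K,R,t,d=z["K"],z["R"],z["t"],z["d"]
    v,u=np.mgrid[:400,:640];a=(u-K[0,2])/K[0,0];b=(v-K[1,2])/K[1,1];r=np.hypot(a,b);s=np.tan(r)/np.maximum(r,1e-9)
    X=np.stack([a*s*d,b*s*d,d],-1);W=(X-t)@R;W[(d<=0)|(r>1.3)]=np.nan
    return z["im"],W
def wshot(f):
    c=m.calibration("wrist");im,d=m.get_image("wrist");np.savez(f+".npz",im=im,d=d,R=c["R"],t=c["t"],K=c["camera_matrix"]);cv2.imwrite(f"pics/{f}.png",im[:,:,::-1]);return wcloud(f+".npz")
def copper(im):
    h=cv2.cvtColor(im,cv2.COLOR_RGB2HSV).astype(int);return (h[...,0]<12)&(h[...,1]>95)&(h[...,2]>90)
def box(W,x0,x1,y0,y1,z0,z1): return (W[...,0]>x0)&(W[...,0]<x1)&(W[...,1]>y0)&(W[...,1]<y1)&(W[...,2]>z0)&(W[...,2]<z1)
def rect(P,n=''):
    r=cv2.minAreaRect((P[:,:2]*1000).astype(np.float32));print(n,len(P),"rect c",np.round(r[0],1),"size",np.round(r[1],1),"ang",round(r[2],1),"zmed",np.median(P[:,2]).round(4),"zmax",P[:,2].max().round(4))
def line(P,n=''):
    c=np.median(P,0)
    for _ in range(3):
        u=np.linalg.svd(P-P.mean(0),full_matrices=0)[2][0]; e=P-P.mean(0); r=np.linalg.norm(e-np.outer(e@u,u),axis=1); P=P[r<max(.004,2*r.std())]
    u*=np.sign(u[0]);s=(P-P.mean(0))@u
    print(n,len(P),"mean",P.mean(0),"dir",u,"yaw",np.degrees(np.arctan2(u[1],u[0])).round(2),"slope",np.degrees(np.arcsin(u[2])).round(1),"ends",P.mean(0)+s.min()*u,P.mean(0)+s.max()*u);return P.mean(0),u
E
python3 - <<'E'
from h import *
im,W=wcloud("w0.npz"); z=np.load("top0.npz");ti,T=z["im"],z["W"]
z=np.load("scene0.npz");si,S=z["im"],z["W"]
for n,i,w in (("wrist",im,W),("top",ti,T),("scene",si,S)):
    k=box(w,.41,.52,-.01,.09,.06,.11);
    if k.sum()>3: rect(w[k],n+" clip top")
    k=box(w,.41,.52,-.01,.09,.006,.02);  
    if k.sum()>3: rect(w[k],n+" foot")
    k=box(w,.47,.78,.14,.28,.01,.025)
    if k.sum()>3: rect(w[k],n+" jigbase")
    k=box(w,.5,.78,.17,.28,.05,.09)
    if k.sum()>3: rect(w[k],n+" saddle")
    k=box(w,.5,.78,.14,.28,.098,.12)
    if k.sum()>3: rect(w[k],n+" hood")
    for y in (.045,.092,.137):
        k=box(w,.5,.75,y-.02,y+.02,.03,.16)&copper(i)
        if k.sum()>20: line(w[k],n+f" tube{y}")
E
```

```text
wrist clip top 1183 rect c [462.6  42.6] size [28.1 52.6] ang 17.3 zmed 0.0729 zmax 0.0961
wrist foot 1820 rect c [459.9  50.7] size [61.1 87. ] ang 17.1 zmed 0.0106 zmax 0.0197
wrist jigbase 4488 rect c [592.6 205.1] size [127.9 112.7] ang 3.7 zmed 0.0184 zmax 0.0249
wrist saddle 532 rect c [589.8 234.2] size [96.5 23.1] ang 28.2 zmed 0.0652 zmax 0.0896
wrist hood 460 rect c [646.1 196. ] size [109.6  97.2] ang 86.1 zmed 0.1079 zmax 0.1101
wrist tube0.045 447 mean [0.5879 0.044  0.0573] dir [0.8795 0.0751 0.4699] yaw 4.88 slope 28.0 ends [0.5416 0.04   0.0325] [0.6295 0.0475 0.0795]
wrist tube0.092 369 mean [0.587  0.0882 0.0588] dir [0.8802 0.0839 0.467 ] yaw 5.45 slope 27.8 ends [0.5378 0.0835 0.0327] [0.6759 0.0967 0.106 ]
wrist tube0.137 979 mean [0.6073 0.1349 0.0715] dir [0.8802 0.0705 0.4694] yaw 4.58 slope 28.0 ends [0.5334 0.129  0.0321] [0.6785 0.1406 0.1095]
top clip top 127 rect c [463.1  39.4] size [26.8 51.2] ang 15.7 zmed 0.0747 zmax 0.0999
top foot 317 rect c [463.7  39.9] size [ 97.1 105.9] ang 89.7 zmed 0.0108 zmax 0.0194
top jigbase 869 rect c [627.7 222.4] size [
[... 821 characters left out ...]
ene jigbase 698 rect c [640.5 233.9] size [273.6 108.9] ang 17.7 zmed 0.018 zmax 0.0249
scene saddle 374 rect c [664.2 226.9] size [239.7  75.1] ang 7.2 zmed 0.0665 zmax 0.0897
scene hood 494 rect c [653.7 199.2] size [101.3 123.6] ang 5.2 zmed 0.1077 zmax 0.1197
scene tube0.045 70 mean [0.639  0.0465 0.0838] dir [0.8797 0.069  0.4705] yaw 4.48 slope 28.1 ends [0.5441 0.0391 0.033 ] [0.7163 0.0526 0.1251]
scene tube0.092 107 mean [0.6167 0.0899 0.0727] dir [0.88   0.0682 0.4701] yaw 4.43 slope 28.0 ends [0.539  0.0838 0.0312] [0.6924 0.0957 0.1131]
scene tube0.137 119 mean [0.6222 0.1354 0.0777] dir [0.8796 0.0694 0.4706] yaw 4.51 slope 28.1 ends [0.5348 0.1285 0.031 ] [0.7102 0.1423 0.1248]
```

```bash
python3 - <<'E'
from h import *
im,W=wcloud("w0.npz"); z=np.load("top0.npz");T=z["W"]
def hm(W,xs,ys):
    for a in xs:
        print("x%.2f"%a,[ (lambda k: round(float(np.nanmax(W[...,2][k]))*1000) if k.sum() else -1)(box(W,a-.01,a+.01,b-.01,b+.01,-.05,.4)) for b in ys])
ys=np.arange(.20,-.13,-.02);print(ys.round(2));print("top");hm(T,np.arange(.36,.86,.02),ys)
print("wrist");hm(W,np.arange(.36,.56,.02),ys)
E
```

```text
[ 0.2   0.18  0.16  0.14  0.12  0.1   0.08  0.06  0.04  0.02  0.   -0.02
 -0.04 -0.06 -0.08 -0.1  -0.12]
top
x0.36 [5, 6, 7, 7, 8, 5, 6, 6, 12, 12, 26, 36, 11, 10, 14, 6, 5]
x0.38 [4, 6, 5, 5, 8, 6, 8, 8, 11, 12, 26, 31, 9, 10, 11, 35, 48]
x0.40 [6, 5, 5, 6, 7, 7, 7, 7, 11, 7, 24, 28, 10, 10, 7, 48, 50]
x0.42 [10, 11, 10, 8, 9, 8, 9, 13, 11, 7, 7, 7, 7, 7, 6, 52, 56]
x0.44 [26, 25, 24, 27, 23, 27, 21, 15, 96, 15, 14, 5, 5, 7, 4, 35, 61]
x0.46 [7, 8, 9, 10, 8, 18, 14, 89, 94, 97, 14, 4, 6, 3, 6, 29, 58]
x0.48 [9, 9, 7, 10, 9, 7, 15, 97, 100, 76, 13, 5, 4, 7, 7, 30, 32]
x0.50 [8, 7, 8, 6, 9, 9, 6, 5, 14, 43, 55, 45, 5, 7, 9, 30, 35]
x0.52 [18, 10, 10, 36, 37, 33, 31, 5, 8, 46, 65, 62, 7, 5, 5, 29, 32]
x0.54 [24, 25, 8, 41, 43, 43, 41, 39, 39, 36, 72, 77, 19, 7, 4, 28, 32]
x0.56 [71, 23, 7, 52, 52, 51, 51, 49, 88, 101, 83, 89, 90, 4, 7, 26, 87]
x0.58 [23, 23, 9, 63, 64, 64, 65, 59, 107, 112, 110, 113, 113, 5, 5, 81, 87]
x0.60 [113, 105, 8, 72, 73, 75, 74, 70, 115, 118, 124, 140, 139, 118, 4, 84, 88]
x0.62 [112, 111, 6, 87, 88, 82, 80, 81, 83, 130, 138, 147, 147, 138, 6, 87, 88]
x0.64 [1
[... 947 characters left out ...]
, 2, 2]
x0.38 [3, 2, 3, 2, 2, 2, 3, 7, 7, 7, 26, 28, 6, 6, 7, 44, 46]
x0.40 [5, 4, 4, 5, 5, 5, 5, 5, 6, 6, 25, 28, 6, 7, 43, 48, 53]
x0.42 [17, 14, 5, 5, 5, 5, 5, 13, 8, 2, 2, 3, 2, 2, 2, 54, 57]
x0.44 [20, 21, 20, 20, 22, 22, 20, 95, 95, 13, 13, 2, 2, 2, 2, 46, 59]
x0.46 [5, 5, 5, 5, 6, 16, 17, 95, 95, 96, 2, 2, 2, 2, 2, 29, 59]
x0.48 [5, 5, 5, 6, 5, 5, 13, 95, 96, 73, 2, 2, 2, 2, 2, 29, 46]
x0.50 [334, 337, 336, 336, 336, 337, 334, 2, 12, 49, 56, 47, 2, 2, 2, 29, 29]
x0.52 [335, 337, 334, 331, 335, 336, 335, 31, 2, 52, 64, 58, 2, 3, 2, 28, 29]
x0.54 [68, 313, 278, 42, 277, 313, 41, 38, 39, 44, 74, 77, 1, 2, 2, 29, 28]
x0.56 [69, 21, 5, 54, 52, 49, 51, 48, 98, 102, 84, 95, 90, 1, 2, 80, 83]
```

Request:
carry_out:
  rows:
    - [0.8,-3.5,-1.2,0]
    - [0.8,-3.5,-1.2,0]
    - [0.8,-3.5,-1.2,0]
    - [0.8,-3.5,-1.0,0]
    - [0.8,-1.7,0,-0.1]
    - [0,0,0,0]

```text
clock: 3.45
tool_pos: [0.6802, 0.0917, 0.3622]
tool_rot: [0.478, -0.52, 0.479, 0.522]
wrist_force: [-0.0, -0.3, 0.1]
opening: 0.0299
```

```bash
python3 - <<'E'
from h import *
im,W=wshot("w1")
p,R,o=tool();print(p,R.as_matrix(),o["clock"])
im2,d,S=cloud("scene");cv2.imwrite("pics/s1.png",cv2.resize(im2[120:240,250:400,::-1],(750,600),interpolation=2))
k=box(W,.5,.75,.07,.115,.03,.16)&copper(im);line(W[k],"tube")
E
```

```text
[0.6792 0.0922 0.3634] [[-0.0021 -0.9965 -0.083 ]
 [ 0.0001 -0.083   0.9965]
 [-1.      0.0021  0.0003]] 3.5
tube 1536 mean [0.6253 0.0906 0.0792] dir [0.8798 0.0733 0.4697] yaw 4.76 slope 28.0 ends [0.5379 0.0833 0.0325] [0.6927 0.0962 0.1151]
```

View pics/s1.png

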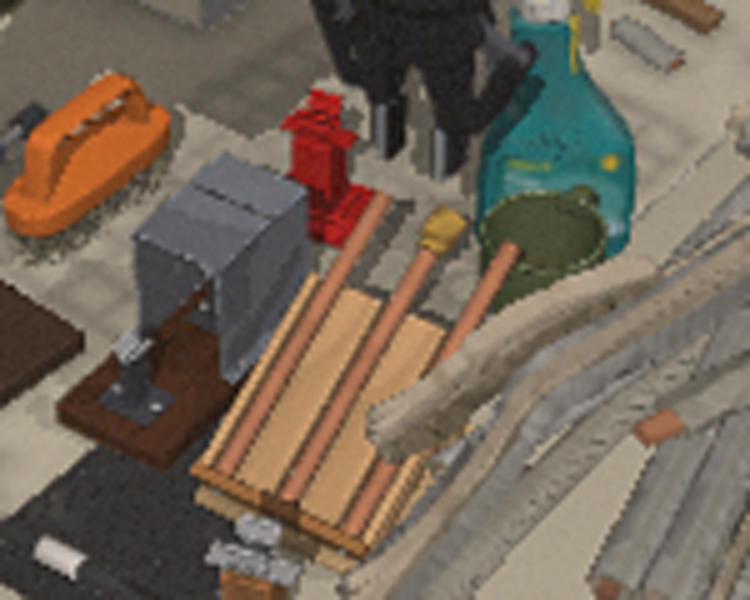

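The nut is on the middle tube, at crop (440,230). The fingers are roughly above it and the neighbouring tubes are clear at 30 mm opening. I'll lower and grip.

Request:
carry_out:
  rows:
    - [2.5,0.1,0.28,0]
    - [2.5,0,0,0]
    - [2.5,0,0,0]
    - [2.0,0,0,0]
    - [0.5,0,0,0]
    - [0,0,0,0]

```text
clock: 4.15
tool_pos: [0.6771, 0.0954, 0.2654]
tool_rot: [0.478, -0.521, 0.478, 0.521]
wrist_force: [-0.9, 0.6, 0.9]
opening: 0.0304
```

```bash
python3 - <<'E'
from h import *
p,R,o=tool();print(p,R.as_matrix()[:,2],o["wrist_force"])
im2,d,S=cloud("scene");cv2.imwrite("pics/s2.png",cv2.resize(im2[120:220,290:410,::-1],(720,600),interpolation=2))
E
```

```text
[0.6771 0.0954 0.2654] [-0.0844  0.9964 -0.    ] [-0.9327  0.617   0.8529]
```

View pics/s2.png

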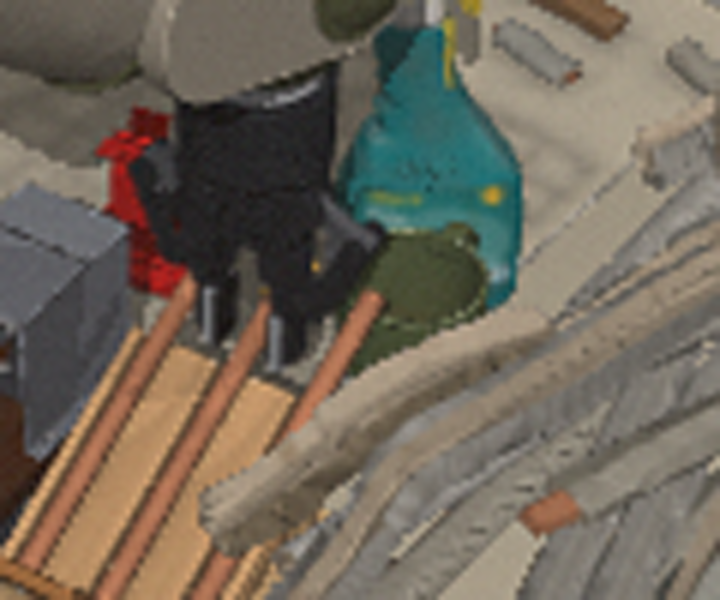

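The fingers straddle the nut tube, with the pads at crop (210,310) and (278,335). I'll close them.

Request:
carry_out:
  rows:
    - [0,0,0,0]
    - [0,0,0,0]
    - [0,0,0,0]
    - [0,0,0,0]
  fingers: 0.8
  grip_force: 40

```text
clock: 4.6
tool_pos: [0.6777, 0.0951, 0.2662]
tool_rot: [-0.479, 0.521, -0.478, -0.52]
wrist_force: [0.6, 0.7, 6.7]
opening: 0.0114
```

Request:
carry_out:
  rows:
    - [-0.9,0.47,0,0]
    - [-0.9,0.47,0,0]
    - [-0.9,0.47,0,0]
    - [-0.9,0.47,0,0]
    - [-1.5,0.3,0,0]
    - [-2,0,0,0]
    - [-3,0,0,0]
    - [0,0,0,0]

```text
clock: 5.4
tool_pos: [0.6556, 0.0933, 0.3711]
tool_rot: [-0.48, 0.523, -0.476, -0.519]
wrist_force: [-0.1, 0.1, -0.4]
opening: 0.0119
```

```bash
python3 - <<'E'
from h import *
p,R,o=tool();print(p,R.as_matrix()[:,2],o["wrist_force"],o["opening"])
im2,d,S=cloud("scene");cv2.imwrite("pics/s3.png",cv2.resize(im2[90:240,250:430,::-1],(720,600),interpolation=2))
im,W=wshot("w3")
k=box(W,.45,.75,.03,.15,.08,.25)&copper(im);line(W[k],"tube w")
k=box(S,.45,.75,.03,.15,.13,.25)&copper(im2);line(S[k],"tube s")
E
```

```text
[0.6556 0.0933 0.3711] [-0.0852  0.9964 -0.001 ] [-0.0538  0.1198 -0.3948] 0.011891136155049123
tube w 2269 mean [0.5942 0.0883 0.1757] dir [0.8786 0.0817 0.4705] yaw 5.31 slope 28.1 ends [0.5433 0.0836 0.1485] [0.6357 0.0922 0.1979]
tube s 112 mean [0.5834 0.0868 0.17  ] dir [0.8734 0.0915 0.4784] yaw 5.98 slope 28.6 ends [0.519  0.08   0.1347] [0.6542 0.0942 0.2087]
```

View pics/s3.png

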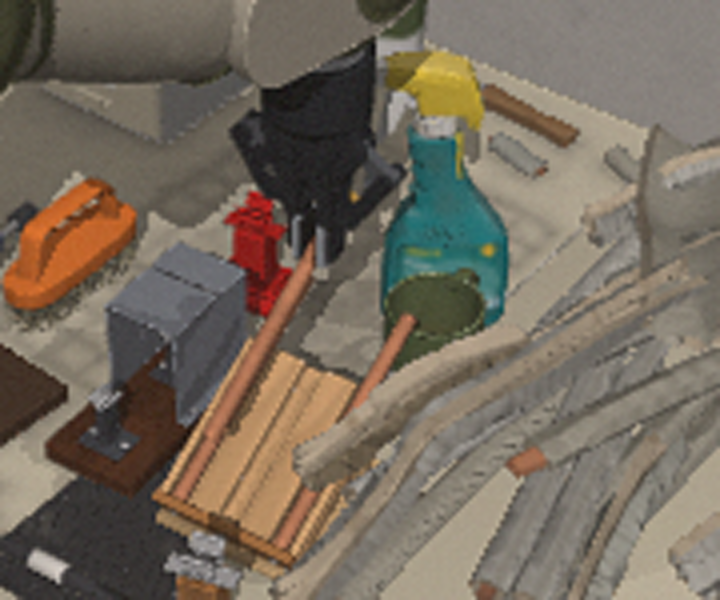

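The tube is held at 28.5°, about 55 mm up the nut side, and both neighbours are undisturbed. I'll move over the clip and turn so that the nut points to -y along the clip axis, about -73°.

Request:
carry_out:
  rows:
    - [0,3.65,-1.88,0]
    - [0,3.65,-1.88,0]
    - [0,3.65,-1.88,0]
    - [0,3.65,-1.88,0]
    - [0,3.65,-1.88,0]
    - [0,0,0,0.135]
    - [0,0,0,0.135]
    - [0,0,0,0.135]

```text
clock: 6.3
tool_pos: [0.4815, -0.0161, 0.3651]
tool_rot: [0.574, -0.412, 0.575, 0.413]
wrist_force: [-0.4, 0.4, -0.6]
opening: 0.0119
```

Request:
carry_out:
  rows:
    - [0,0,0,0.136]
    - [0,0,0,0.136]
    - [0,0,0,0.136]
    - [0,0,0,0.136]
    - [0,0,0,0.136]
    - [0,0,0,0.136]
    - [0,0,0,0.136]
    - [0,0,0,0]

```text
clock: 7.1
tool_pos: [0.4818, -0.0159, 0.365]
tool_rot: [0.699, -0.105, 0.7, 0.105]
wrist_force: [-0.3, 0.2, -0.8]
opening: 0.0115
```

```bash
cat >> h.py <<'E'
def rectmask(W,k,n): rect(W[k],n)
E
python3 - <<'E'
from h import *
p,R,o=tool();print(p,R.as_matrix()[:,2],np.degrees(np.arctan2(*R.as_matrix()[[1,0],2])),o["wrist_force"],o["opening"],o["clock"])
im,W=wshot("w4")
k=box(W,.35,.6,-.1,.25,.11,.25)&copper(im);line(W[k],"tube w")
k=box(W,.40,.53,-.03,.10,.06,.105)&~copper(im);rect(W[k],"clip")
k=box(W,.40,.53,-.03,.10,.09,.105)&~copper(im);rect(W[k],"jaws")
for r in m.landmark_of("wrist","clip_seat")[:2]: print(r["p"],r["location"])
i2,d,T=cloud("top")
k=box(T,.40,.53,-.03,.10,.09,.105)&~copper(i2);k.sum()>4 and rect(T[k],"jaws top")
i2,d,S=cloud("scene")
k=box(S,.35,.6,-.1,.25,.11,.25)&copper(i2);line(S[k],"tube s")
E
```

```text
[ 0.4818 -0.0159  0.365 ] [ 0.956   0.2934 -0.0018] 17.059560426885017 [-0.3167  0.213  -0.7508] 0.011469789025152907 7.1
tube w 3332 mean [0.4644 0.0337 0.1776] dir [ 0.2647 -0.8434  0.4675] yaw -72.57 slope 27.9 ends [0.4377 0.1187 0.1305] [ 0.4848 -0.0313  0.2136]
clip 446 rect c [485.2  19.9] size [ 34.5 101.3] ang 45.4 zmed 0.0933 zmax 0.0961
jaws 358 rect c [462.8  42.4] size [27.3 23.6] ang 17.1 zmed 0.0937 zmax 0.0961
0.96 [0.7895, 0.2534, 0.0778]
0.93 [0.4612, 0.0394, 0.0773]
jaws top 8 rect c [461.8  48.1] size [ 8.9 23.5] ang 89.3 zmed 0.0945 zmax 0.1008
tube s 113 mean [0.4559 0.0517 0.1653] dir [ 0.2597 -0.8457  0.4663] yaw -72.93 slope 27.8 ends [0.4357 0.1174 0.1291] [ 0.4811 -0.0304  0.2106]
```

View pics/w4.png

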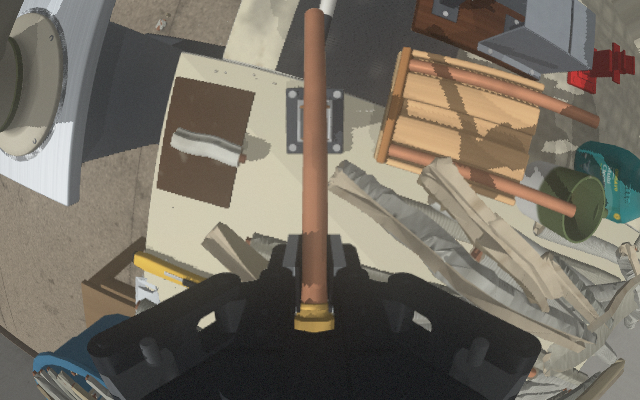

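The tube is centred over the clip to about 1 mm sideways and 4 mm along, and aligned to it in yaw. I'll lower it until it touches, then ease the grip so it can swing level on the clip.

Request:
carry_out:
  rows:
    - [2,0,0,0]
    - [2,0,0,0]
    - [1.5,0,0,0]
    - [0,0,0,0]

```text
clock: 7.7
tool_pos: [0.4817, -0.0159, 0.3091]
tool_rot: [0.698, -0.105, 0.7, 0.106]
wrist_force: [-0.6, -0.6, -0.7]
opening: 0.0116
```

Request:
carry_out:
  rows:
    - [0.5,0,0,0]
    - [0.5,0,0,0]
    - [0.5,0,0,0]
    - [0,0,0,0]
  grip_force: 20

```text
clock: 8.1
tool_pos: [0.4819, -0.016, 0.2953]
tool_rot: [0.699, -0.105, 0.699, 0.105]
wrist_force: [-0.7, -0.1, -1.1]
opening: 0.0119
```

Request:
carry_out:
  rows:
    - [0.5,0,0,0]
    - [0.5,0,0,0]
    - [0.5,0,0,0]
    - [0,0,0,0]

```text
clock: 8.5
tool_pos: [0.4819, -0.0158, 0.2801]
tool_rot: [0.699, -0.105, 0.699, 0.106]
wrist_force: [-0.2, 3.2, 1.5]
opening: 0.0119
```

```bash
cat > chk.py <<'E'
from h import *
import sys
p,R,o=tool();print(p,np.degrees(np.arctan2(*R.as_matrix()[[1,0],2])).round(2),o["wrist_force"],o["opening"],o["clock"])
im,W=wshot(sys.argv[1]); k=box(W,.35,.6,-.15,.25,.03,.25)&copper(im)&(np.abs((W[...,0]-.4628)*.955+(W[...,1]-.042)*.296)<.03);line(W[k],"tube w")
i2,d,S=cloud("scene")
k=box(S,.35,.6,-.15,.25,.03,.25)&copper(i2)&(np.abs((S[...,0]-.4628)*.955+(S[...,1]-.042)*.296)<.03);k.sum()>9 and line(S[k],"tube s")
cv2.imwrite(f"pics/s_{sys.argv[1]}.png",cv2.resize(i2[170:290,220:370,::-1],(750,600),interpolation=2))
E
python3 chk.py w5
```

```text
[ 0.4819 -0.0158  0.2801] 17.1 [-0.1616  3.213   1.5358] 0.011875806613644598 8.5
tube w 3729 mean [0.4638 0.0373 0.0979] dir [ 0.2755 -0.8836  0.3787] yaw -72.68 slope 22.3 ends [0.4384 0.119  0.0629] [ 0.4854 -0.0318  0.1275]
tube s 105 mean [0.4545 0.0587 0.0868] dir [ 0.2756 -0.8844  0.3768] yaw -72.69 slope 22.1 ends [0.4341 0.1243 0.0588] [ 0.4815 -0.0278  0.1236]
```

It is pivoting as planned: 22° now, with a light contact force. I'll continue.

Request:
carry_out:
  rows:
    - [0.5,0,0,0]
    - [0.5,0,0,0]
    - [0.5,0,0,0]
    - [0,0,0,0]

```text
clock: 9.0
tool_pos: [0.4821, -0.0161, 0.2651]
tool_rot: [0.699, -0.105, 0.699, 0.105]
wrist_force: [1.4, 0.3, 3.1]
opening: 0.012
```

```bash
python3 chk.py w6
```

```text
[ 0.4821 -0.0161  0.2651] 17.11 [1.4216 0.2575 3.1001] 0.011952805323572733 9.0
tube w 4124 mean [0.4636 0.038  0.0922] dir [ 0.2902 -0.926   0.2415] yaw -72.6 slope 14.0 ends [0.4415 0.1086 0.0738] [ 0.4853 -0.0312  0.1102]
tube s 94 mean [0.4527 0.0653 0.0832] dir [ 0.2877 -0.9252  0.2474] yaw -72.72 slope 14.3 ends [0.4324 0.1304 0.0658] [ 0.4816 -0.0278  0.1081]
```

View pics/s_w6.png

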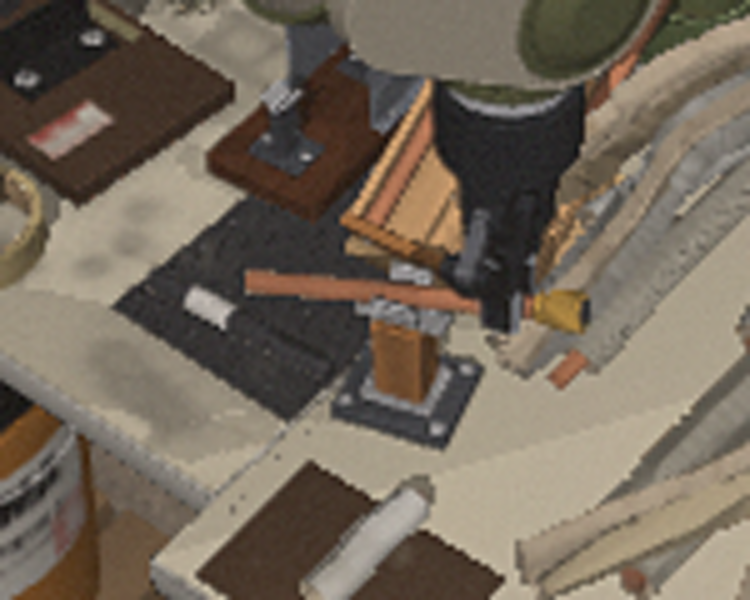

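The tube is in the clip mouth and at 14°. I'll continue towards level.

Request:
carry_out:
  rows:
    - [0.4,0,0,0]
    - [0.4,0,0,0]
    - [0.4,0,0,0]
    - [0,0,0,0]

```text
clock: 9.5
tool_pos: [0.482, -0.016, 0.2531]
tool_rot: [0.699, -0.105, 0.7, 0.105]
wrist_force: [1.1, -3.5, 2.3]
opening: 0.0121
```

```bash
python3 chk.py w7
```

```text
[ 0.482  -0.016   0.2531] 17.13 [ 1.1383 -3.5456  2.3347] 0.012114314453192184 9.5
tube w 4341 mean [0.4634 0.0391 0.088 ] dir [ 0.294  -0.9485  0.1176] yaw -72.78 slope 6.8 ends [0.4441 0.1014 0.0802] [ 0.4849 -0.0303  0.0966]
tube s 100 mean [0.4503 0.073  0.0816] dir [ 0.2954 -0.9484  0.115 ] yaw -72.7 slope 6.6 ends [0.4301 0.1381 0.0738] [ 0.4816 -0.0274  0.0938]
```

Request:
carry_out:
  rows:
    - [0.3,0,0,0]
    - [0.3,0,0,0]
    - [0.1,0,0,0]
    - [0,0,0,0]

```text
clock: 10.0
tool_pos: [0.4821, -0.016, 0.2466]
tool_rot: [0.699, -0.105, 0.699, 0.105]
wrist_force: [1.9, -2.9, 2.7]
opening: 0.0119
```

```bash
python3 chk.py w8
```

```text
[ 0.4821 -0.016   0.2466] 17.12 [ 1.8771 -2.8739  2.7284] 0.01192502131449983 10.0
tube w 4219 mean [0.4638 0.039  0.0859] dir [ 0.2945 -0.9547  0.0432] yaw -72.86 slope 2.5 ends [0.4455 0.0983 0.0832] [ 0.4852 -0.0304  0.0891]
tube s 81 mean [0.4484 0.0801 0.0821] dir [ 0.3003 -0.953   0.0406] yaw -72.51 slope 2.3 ends [0.4294 0.1404 0.0796] [ 0.4821 -0.027   0.0867]
```

The tube is almost home: axis at 79 mm and 2.4° tilt. I'll press a little more with a firm grip, then let go.

Request:
carry_out:
  rows:
    - [0.2,0,0,0]
    - [0.2,0,0,0]
    - [0.05,0,0,0]
    - [0,0,0,0]
  grip_force: 60

```text
clock: 10.5
tool_pos: [0.4821, -0.0162, 0.2426]
tool_rot: [0.699, -0.106, 0.699, 0.105]
wrist_force: [-0.9, -5.4, 8.7]
opening: 0.0109
```

Request:
carry_out:
  rows:
    - [0,0,0,0]
    - [0,0,0,0]
    - [0,0,0,0]
    - [0,0,0,0]
    - [0,0,0,0]
  fingers: 3.0

```text
clock: 11.0
tool_pos: [0.482, -0.0159, 0.2421]
tool_rot: [0.699, -0.105, 0.699, 0.105]
wrist_force: [0.4, -0.8, -0.0]
opening: 0.03
```

Request:
carry_out:
  rows:
    - [-1.5,0,0,0]
    - [-3,0,0,0]
    - [-3,0,0,0]
    - [0,0,0,0]

```text
clock: 11.4
tool_pos: [0.4824, -0.016, 0.3204]
tool_rot: [0.701, -0.106, 0.697, 0.104]
wrist_force: [0.3, 0.2, -0.3]
opening: 0.0304
```

```bash
python3 chk.py w9
```

```text
[ 0.4824 -0.016   0.3204] 17.14 [ 0.3062  0.1648 -0.2738] 0.030410781894837254 11.4
tube w 2323 mean [0.46   0.0496 0.085 ] dir [ 0.3003 -0.9539 -0.0006] yaw -72.53 slope -0.0 ends [0.4368 0.1232 0.085 ] [ 0.4849 -0.0294  0.0849]
tube s 111 mean [0.4552 0.0586 0.0834] dir [ 0.3009 -0.9536  0.0085] yaw -72.49 slope 0.5 ends [0.4295 0.1402 0.0826] [ 0.4819 -0.0257  0.0841]
```

View pics/w9.png

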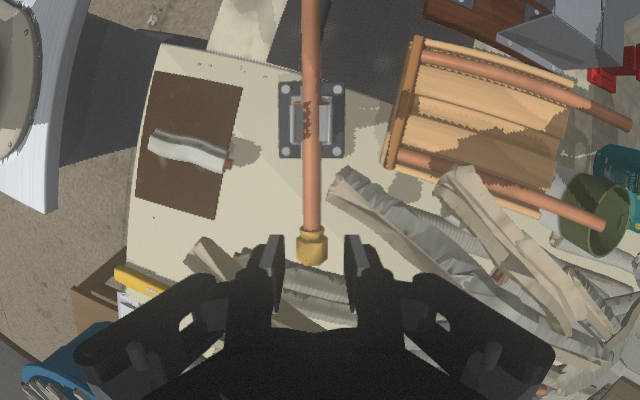

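The tube is home and level in the clip: axis about 78.5 mm high, yaw -72.5°, released. The nut is at (312,245) and the jaws at (310,120). Next I'll grip the plain half about 52 mm from the centre.

Request:
carry_out:
  rows:
    - [0,4,-0.1,0]
    - [0,4,-0.1,0]
    - [0,3.7,-0.1,0]
    - [3,0,0,0]
    - [3,0,0,0]
    - [2,0,0,0]
    - [0.4,0,0,0]
    - [0,0,0,0]

```text
clock: 12.3
tool_pos: [0.4446, 0.0949, 0.2325]
tool_rot: [0.698, -0.105, 0.7, 0.105]
wrist_force: [-0.4, 0.6, 1.0]
opening: 0.0301
```

```bash
python3 chk.py w10; python3 - <<'E'
from h import *
im,W=wcloud("w10.npz")
i=cv2.imread("pics/w10.png");j=cv2.imread("pics/s_w10.png")
cv2.imwrite("pics/c10.png",np.hstack([cv2.resize(i[:, 150:470],(320,400)),cv2.resize(j,(480,400))]))
k=box(W,.5,.62,.14,.30,.012,.024);rect(W[k],"base")
E
```

```text
[0.4446 0.0949 0.2325] 17.12 [-0.3987  0.608   0.9742] 0.03012139684584655 12.3
tube w 2302 mean [0.4428 0.1089 0.085 ] dir [ 0.3117 -0.9502 -0.0039] yaw -71.84 slope -0.2 ends [0.4325 0.1402 0.0851] [0.4567 0.0665 0.0848]
tube s 84 mean [0.4653 0.0292 0.0837] dir [ 0.2929 -0.956  -0.0141] yaw -72.96 slope -0.8 ends [0.4466 0.0903 0.0846] [ 0.4824 -0.0267  0.0828]
base 10096 rect c [573.  220.9] size [ 95.2 158.8] ang 1.4 zmed 0.0183 zmax 0.024
```

View pics/c10.png

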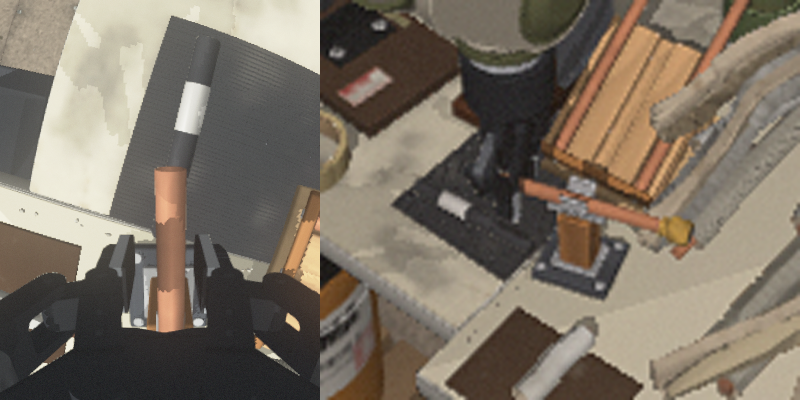

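The plain end is 47 mm from the grasp point, so the grip is at -53 mm. The tube lies between the fingers at left-panel (170,270). I'll close firmly and pull up.

Request:
carry_out:
  rows:
    - [0,0,0,0]
    - [0,0,0,0]
    - [0,0,0,0]
    - [0,0,0,0]
  fingers: 0.6
  grip_force: 120

```text
clock: 12.8
tool_pos: [0.4451, 0.095, 0.2339]
tool_rot: [0.7, -0.106, 0.698, 0.105]
wrist_force: [3.9, 1.3, 4.4]
opening: 0.01
```

Request:
carry_out:
  rows:
    - [-0.4,0,0,0]
    - [-0.4,0,0,0]
    - [-0.4,0,0,0]
    - [-0.4,0,0,0]
    - [0,0,0,0]

```text
clock: 13.3
tool_pos: [0.4443, 0.0949, 0.2495]
tool_rot: [0.699, -0.105, 0.7, 0.105]
wrist_force: [-0.9, -0.2, -1.0]
opening: 0.0099
```

```bash
python3 chk.py w11
```

```text
[0.4443 0.0949 0.2495] 17.12 [-0.9253 -0.1949 -1.0251] 0.009899755217342456 13.3
tube w 2103 mean [0.4402 0.1065 0.1001] dir [ 0.31   -0.9507 -0.0088] yaw -71.94 slope -0.5 ends [0.4295 0.1394 0.1004] [0.4542 0.0635 0.0997]
tube s 103 mean [0.4619 0.0291 0.0975] dir [ 0.3137 -0.9495  0.0058] yaw -71.72 slope 0.3 ends [0.4264 0.1364 0.0969] [ 0.4806 -0.0275  0.0979]
```

The tube is out of the clip and still level (yaw -72°). I'll lift it, move to in front of the jig, and turn the nut towards the hood.

Request:
carry_out:
  rows:
    - [-3,0,0,0]
    - [-3,0,0,0]
    - [0,3.5,0.6,0]
    - [0,3.5,0.6,0]
    - [0,3.5,0.6,-0.05]
    - [0,0,0,-0.14]
    - [0,0,0,-0.14]
    - [0,0,0,-0.14]

```text
clock: 14.2
tool_pos: [0.4306, 0.2009, 0.3088]
tool_rot: [0.654, -0.267, 0.655, 0.267]
wrist_force: [-0.3, 0.5, -0.4]
opening: 0.0097
```

Request:
carry_out:
  rows:
    - [0,0,0,-0.145]
    - [0,0,0,-0.145]
    - [0,0,0,-0.145]
    - [0,0,0,-0.145]
    - [0,0,0,-0.145]
    - [0,0,0,-0.14]
    - [0,0,0,0]

```text
clock: 14.9
tool_pos: [0.4307, 0.2005, 0.3089]
tool_rot: [0.483, -0.516, 0.484, 0.516]
wrist_force: [-1.2, -0.4, -0.2]
opening: 0.01
```

```bash
cat > jig.py <<'E'
from h import *
import sys
p,R,o=tool();print(p,np.degrees(np.arctan2(*R.as_matrix()[[1,0],2])).round(2),o["wrist_force"],o["clock"])
th=lambda i,w: copper(i)&box(w,.3,.7,.12,.28,float(sys.argv[2]),.22)
i,w=wshot(sys.argv[1]); line(w[th(i,w)],"tube w")
for n in ("scene","top"):
    i,d,w=cloud(n);k=th(i,w)
    if k.sum()>20: line(w[k],"tube "+n)
    k=box(w,.59,.74,.15,.28,.1,.116);rect(w[k],n+" hood roof")
    k=box(w,.5,.62,.15,.28,.05,.085)&~copper(i)
    if k.sum()>5: rect(w[k],n+" near saddle etc")
    for t in ("jig_seat","jig_mouth","cutoff_jig"):
        for r in m.landmark_of(n,t)[:1]: print(n,t,round(r["p"],2),r["location"])
    cv2.imwrite(f"pics/{n}_{sys.argv[1]}.png",i[:,:,::-1])
E
python3 jig.py w12 .12
python3 - <<'E'
from h import *
a=cv2.imread("pics/top_w12.png")[130:250,220:340];b=cv2.imread("pics/scene_w12.png")[120:240,220:340]
cv2.imwrite("pics/c12.png",np.hstack([cv2.resize(x,(400,400),interpolation=2) for x in (a,b)]))
E
```

```text
[0.4307 0.2005 0.3089] 93.69 [-1.1608 -0.3602 -0.2444] 14.9
tube w 2612 mean [0.4177 0.1997 0.1595] dir [ 0.9953  0.0961 -0.0088] yaw 5.52 slope -0.5 ends [0.3831 0.1963 0.1598] [0.4625 0.204  0.1591]
tube scene 65 mean [0.4727 0.2031 0.1575] dir [ 0.9975  0.0703 -0.0068] yaw 4.03 slope -0.4 ends [0.3841 0.1969 0.1581] [0.5602 0.2093 0.1569]
scene hood roof 408 rect c [651.8 225.8] size [98.  69.5] ang 4.5 zmed 0.1075 zmax 0.1141
scene near saddle etc 121 rect c [582.8 203.5] size [ 74.3 106.3] ang 0.2 zmed 0.064 zmax 0.0849
scene jig_seat 0.58 [0.5877, 0.2219, 0.0682]
scene jig_mouth 0.88 [0.6079, 0.219, 0.0698]
scene cutoff_jig 0.59 [0.5782, 0.2174, -0.0027]
tube top 38 mean [0.5235 0.2053 0.1587] dir [ 0.9997 -0.021  -0.0122] yaw -1.2 slope -0.7 ends [0.497  0.2058 0.159 ] [0.551  0.2047 0.1583]
top hood roof 683 rect c [652.2 221.3] size [96.  66.3] ang 4.5 zmed 0.1081 zmax 0.1148
top near saddle etc 22 rect c [581.8 210.1] size [62.7 64.1] ang 13.1 zmed 0.066 zmax 0.0758
top jig_seat 0.59 [0.5829, 0.214, 0.0744]
top jig_mouth 0.58 [0.6069, 0.2191, 0.0723]
top cutoff_jig 0.98 [0.5793, 0.2131, -0.0059]
```

View pics/c12.png

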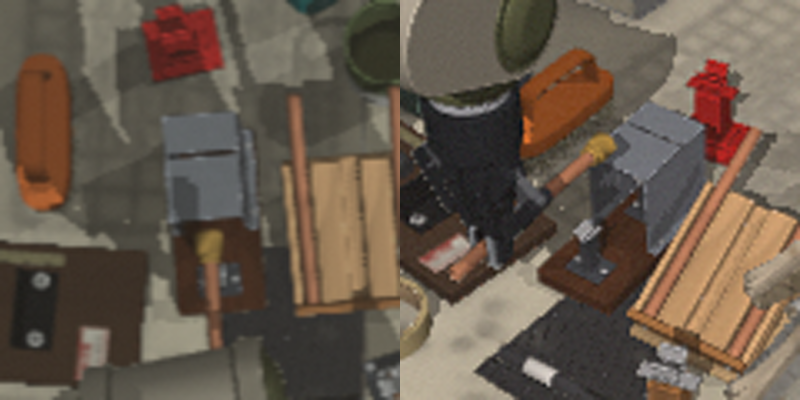

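```bash
python3 - <<'E'
from h import *
for f in ("w0","w1","w3"):
    im,W=wcloud(f+".npz")
    k=box(W,.535,.60,.19,.25,.055,.075)
    if k.sum()>10: rect(W[k],f+" saddle top"); P=W[k]; print(P.min(0),P.max(0))
    k=box(W,.5,.62,.16,.272,.014,.0225)
    if k.sum()<50: continue
    P=W[k]; L=[];
    for x in np.arange(.535,.605,.005):
        q=P[(P[:,0]>x)&(P[:,0]<x+.005)]
        if len(q)>15: L.append((x+.0025,q[:,1].min(),q[:,1].max()))
    L=np.array(L);print(f,(L*1000).round(1).tolist())
    F=[]
    for y in np.arange(.18,.255,.005):
        q=P[(P[:,1]>y)&(P[:,1]<y+.005)]
        if len(q)>10: F.append((y+.0025,q[:,0].min()))
    print("front edge",(np.array(F)*1000).round(1).tolist())
E
```

```text
w0 saddle top 310 rect c [558.1 217.5] size [20.2 18.2] ang 3.5 zmed 0.0652 zmax 0.07
[0.5476 0.2081 0.0551] [0.5685 0.2268 0.07  ]
w0 [[537.5, 174.3, 257.6], [542.5, 174.3, 258.0], [547.5, 175.4, 258.3], [552.5, 175.5, 258.5], [557.5, 175.6, 259.1], [562.5, 175.7, 259.4], [567.5, 176.0, 259.4], [572.5, 177.0, 259.8], [577.5, 177.1, 259.9], [582.5, 177.1, 260.7], [587.5, 177.3, 260.8], [592.5, 178.6, 261.4], [597.5, 178.7, 261.9], [602.5, 178.8, 262.1]]
front edge [[182.5, 530.9], [187.5, 530.0], [192.5, 529.9], [197.5, 529.3], [202.5, 528.9], [207.5, 528.8], [212.5, 528.9], [217.5, 528.1], [222.5, 527.6], [227.5, 527.7], [232.5, 526.9], [237.5, 526.7], [242.5, 526.6], [247.5, 525.8], [252.5, 525.5], [257.5, 527.6]]
w1 saddle top 398 rect c [558.3 217.3] size [20.4 20.1] ang 6.0 zmed 0.0652 zmax 0.0698
[0.5476 0.2068 0.055 ] [0.5687 0.2273 0.0698]
w1 [[537.5, 173.1, 256.7], [542.5, 173.6, 258.0], [547.5, 173.5, 258.1], [552.5, 173.7, 257.7], [557.5, 175.0, 258.1], [562.5, 174.8, 258.8], [567.5, 176.1, 259.3], [572.5, 176.0, 259.5], [577.5, 176.2, 259.5], [582.5, 176.2, 261.2], [587.5
[... 381 characters left out ...]
58.3 217.1] size [20.6 19.7] ang 5.1 zmed 0.0655 zmax 0.0698
[0.5478 0.2065 0.055 ] [0.5689 0.2274 0.0698]
w3 [[537.5, 173.4, 256.8], [542.5, 173.9, 256.5], [547.5, 173.7, 258.4], [552.5, 174.7, 257.5], [557.5, 174.7, 258.2], [562.5, 175.0, 258.1], [567.5, 175.1, 259.5], [572.5, 176.3, 259.2], [577.5, 176.4, 259.4], [582.5, 176.4, 259.9], [587.5, 176.8, 260.1], [592.5, 177.2, 260.5], [597.5, 178.2, 261.3], [602.5, 178.6, 260.4]]
front edge [[182.5, 530.5], [187.5, 530.8], [192.5, 529.6], [197.5, 529.2], [202.5, 529.0], [207.5, 528.8], [212.5, 529.8], [217.5, 528.9], [222.5, 528.7], [227.5, 528.0], [232.5, 527.8], [237.5, 527.0], [242.5, 527.1], [247.5, 526.3], [252.5, 526.1], [257.5, 529.4]]
```

From three wrist views, the near saddle's middle is at (0.558, 0.217) with yaw about 4.3°, so the jig seat is at about (0.584, 0.219). The tube's centre is at (0.483, 0.205). I'll align it sideways, lower it to 16 mm above the seat, and go in.

Request:
carry_out:
  rows:
    - [0,0,0.7,0]
    - [2.5,0,0,0]
    - [2.5,0,0,0]
    - [1.6,0,0,0]
    - [0,0,0,0]

```text
clock: 15.85
tool_pos: [0.4301, 0.2079, 0.2416]
tool_rot: [0.483, -0.515, 0.485, 0.516]
wrist_force: [0.0, 0.4, -1.3]
opening: 0.0098
```

```bash
python3 jig.py w13 .075 | grep -v "top\|jig"
```

```text
[0.4301 0.2079 0.2416] 93.61 [ 0.0337  0.4394 -1.3142] 15.85
tube w 2504 mean [0.4165 0.2072 0.0923] dir [ 0.9953  0.0967 -0.0109] yaw 5.55 slope -0.6 ends [0.3822 0.2039 0.0927] [0.462  0.2116 0.0918]
tube scene 34 mean [0.5546 0.1688 0.0985] dir [ 0.9655 -0.2566  0.0446] yaw -14.88 slope 2.6 ends [0.3866 0.2134 0.0907] [0.6827 0.1348 0.1044]
scene hood roof 452 rect c [652.  203.6] size [101.1 113.8] ang 5.4 zmed 0.1078 zmax 0.1135
scene near saddle etc 105 rect c [579.9 204.6] size [108.8  79.3] ang 89.9 zmed 0.0664 zmax 0.0849
```

Request:
carry_out:
  rows:
    - [-0.1,-2.5,0.03,0]
    - [0,-2.5,0.02,0]
    - [0,-2.5,0.02,0]
    - [0,-2.5,0.03,0]
    - [0,-0.2,0,0.01]
    - [0,0,0,0]

```text
clock: 16.9
tool_pos: [0.5321, 0.215, 0.244]
tool_rot: [0.486, -0.513, 0.487, 0.513]
wrist_force: [0.2, 0.1, -0.6]
opening: 0.0102
```

```bash
python3 jig.py w14 .075 | grep -v "top\|jig"; python3 - <<'E'
from h import *
a=cv2.imread("pics/w14.png")[:,140:500];b=cv2.imread("pics/scene_w14.png")[140:240,240:330]
cv2.imwrite("pics/c14.png",np.hstack([a,cv2.resize(b,(400,400),interpolation=2)]))
E
```

```text
[0.5321 0.215  0.244 ] 93.02 [ 0.1924  0.1347 -0.5881] 16.9
tube w 2604 mean [0.5209 0.2146 0.0946] dir [ 0.9973  0.0724 -0.0073] yaw 4.15 slope -0.4 ends [0.4846 0.212  0.0948] [0.5649 0.2178 0.0942]
tube scene 63 mean [0.5763 0.1772 0.0959] dir [ 0.9147 -0.4019  0.0423] yaw -23.72 slope 2.4 ends [0.4842 0.2176 0.0916] [0.6785 0.1323 0.1006]
scene hood roof 436 rect c [650.8 225.6] size [98.2 72.9] ang 5.0 zmed 0.1076 zmax 0.1135
scene near saddle etc 78 rect c [569.7 193.4] size [ 96.5 103.1] ang 13.7 zmed 0.0682 zmax 0.0839
```

No more pictures can be viewed, but the numbers agree: tube centre at (0.584, 0.219), yaw 4.2°, against a seat at (0.584, 0.219). I'll lower slowly and watch the force.

Request:
carry_out:
  rows:
    - [0.5,0,0,0]
    - [0.5,0,0,0]
    - [0.4,0,0,0]
    - [0,0,0,0]

```text
clock: 17.75
tool_pos: [0.5321, 0.215, 0.2294]
tool_rot: [0.486, -0.513, 0.487, 0.513]
wrist_force: [0.5, -0.7, -1.2]
opening: 0.01
```

Request:
carry_out:
  rows:
    - [0.15,0,0,0]
    - [0.15,0,0,0]
    - [0.1,0,0,0]
    - [0,0,0,0]

```text
clock: 18.15
tool_pos: [0.5323, 0.2151, 0.2262]
tool_rot: [-0.487, 0.513, -0.486, -0.513]
wrist_force: [-0.2, 0.1, -0.1]
opening: 0.01
```

```bash
python3 jig.py w15 .06 | grep "tube w\|^\["
```

```text
[0.5323 0.2151 0.2262] 93.05 [-0.182   0.1193 -0.0711] 18.15
tube w 2620 mean [0.5213 0.2149 0.0768] dir [ 0.9975  0.0711 -0.0004] yaw 4.08 slope -0.0 ends [0.4848 0.2122 0.0768] [0.5651 0.218  0.0767]
```

The axis is at 70 mm, level, with no jamming force, so the tube is seated. I'll let go and withdraw.

Request:
carry_out:
  rows:
    - [0,0,0,0]
    - [0,0,0,0]
    - [0,0,0,0]
    - [0,0,0,0]
  fingers: 3.0
  grip_force: 20

```text
clock: 19.0
tool_pos: [0.5322, 0.215, 0.2262]
tool_rot: [0.487, -0.513, 0.487, 0.513]
wrist_force: [-0.5, -0.2, -0.9]
opening: 0.0304
```

Request:
carry_out:
  rows:
    - [-1,0,0,0]
    - [-3,0,0,0]
    - [-4,0,0,0]
    - [-4,0,0,0]
    - [0,0,0,0]
    - [0,0,0,0]

```text
clock: 19.6
tool_pos: [0.532, 0.215, 0.3474]
tool_rot: [-0.487, 0.514, -0.486, -0.513]
wrist_force: [0.2, 0.0, -0.6]
opening: 0.0299
```

```bash
python3 jig.py w16 .055 | grep "tube\|^\["; python3 - <<'E'
from h import *
i,d,S=cloud("scene")
h=cv2.cvtColor(i,cv2.COLOR_RGB2HSV).astype(int)
k=copper(i)&box(S,.46,.62,.2,.235,.055,.09);line(S[k],"s tube")
for y in (.045,.137):
    k=copper(i)&box(S,.5,.75,y-.02,y+.02,.03,.16);line(S[k],"plain")
for t in ("tube_center","nut_center"):
    for c in ("scene","wrist"):
        for r in m.landmark_of(c,t)[:2]: print(c,t,r["p"],r["location"])
E
```

```text
[0.532  0.215  0.3474] 93.05 [ 0.2311  0.0371 -0.606 ] 19.6
tube w 1107 mean [0.536  0.2153 0.0761] dir [ 0.9976  0.069  -0.0012] yaw 3.96 slope -0.1 ends [0.485  0.2117 0.0762] [0.5977 0.2195 0.0761]
tube scene 92 mean [0.5919 0.1762 0.0863] dir [ 0.8763 -0.4535  0.1626] yaw -27.36 slope 9.4 ends [0.4928 0.2274 0.0679] [0.6826 0.1292 0.1031]
tube top 25 mean [0.5724 0.1731 0.0846] dir [ 0.9046 -0.4076  0.1249] yaw -24.25 slope 7.2 ends [0.4875 0.2114 0.0728] [0.6658 0.131  0.0975]
s tube 69 mean [0.551  0.2154 0.0747] dir [0.9965 0.0833 0.0114] yaw 4.78 slope 0.7 ends [0.4846 0.2098 0.074 ] [0.6183 0.221  0.0755]
plain 66 mean [0.6444 0.0469 0.0863] dir [0.8818 0.071  0.4662] yaw 4.6 slope 27.8 ends [0.5462 0.039  0.0344] [0.7173 0.0528 0.1249]
plain 112 mean [0.6205 0.1349 0.0768] dir [0.8819 0.0721 0.4659] yaw 4.67 slope 27.8 ends [0.5343 0.1279 0.0312] [0.7111 0.1423 0.1246]
scene tube_center 0.63 [0.5882, 0.2226, 0.0675]
scene tube_center 0.28 [0.367, -0.191, 0.0091]
wrist tube_center 0.95 [0.5887, 0.2193, 0.0668]
scene nut_center 0.51 [0.6806, 0.2279, 0.0713]
scene nut_center 0.35 [0.5881, 0.2204, 0.0709]
```

```bash
python3 -c "
from plant import manip as m
print(m.close_job())"
```

```text
the job is handed in; nothing more can be done
None
```

The tube with the nut is lying in both saddles of the cut-off jig, nut under the hood, and the job was handed in at about 20 s. No verdict was reported.

**What I did:** I took the middle tube from the rack by its nut half. I pressed it into the grey clip, where it swung level from 28° as it went in, and let go. I then gripped it about 53 mm towards the plain end, pulled it out level, slid it under the hood and lowered it into the saddles.

**Last checks, after letting go and backing off:**

| | Measured | Target |
|---|---|---|
| Tube centre, from the plain end (x, y) | about (0.585, 0.219) m | (0.584, 0.219) m |
| Axis height | about 69.5 mm | 70 mm |
| Tilt (wrist / scene camera) | -0.1° / 0.7° | level |
| Yaw (wrist / scene camera) | 4.0° / 4.8° | about 4.3° |

- The network put the nut at (0.681, 0.228), which fits it being in the gap.
- The wrist force on the empty gripper was below 1 N.
- The two plain tubes still measured where they were at the start.

**Disagreements and gaps:**
- The network placed the tube centre 4 to 5 mm further along x than my depth fit, about its stated accuracy.
- In that last check, the broad scene and top fits with yaws of about -25° had mixed in a rack tube, so I discarded them.
- The limit of 12 viewed pictures was reached before the final insertion. The seating was therefore checked by depth and force only, not by eye.
- I did not re-measure the bystanders at the end. No contact with any of them showed up during the moves.

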